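# Load two hub moulds with their bushes and close them with their punches

### The job

Load and close the two open moulds: stand each brass bush over the locating pin it fits, thick bush in the round cavity and thin bush in the rectangular one, then put the punch that fits each cavity over it, pushed fully home so that its flange lies flat on the mould. Leave the tape roll and the sanding block where they are.

Things in the scene. Friction and masses are not known exactly. Their poses are not given: they have to be found in the camera images.
- round_mould: Open white mould with a ROUND cavity, fixed: base 118 x 104 mm (x, y), 40 tall. Cavity 68 dia, 24 deep, floor 16 above the bench. From its centre a THICK steel locating pin, 18 dia, top 12 mm tapering to 6, tip 48 above the bench. Origin: centre of underside, on the bench; z up, on the pin's axis. Loaded: bush's underside 16 mm above this origin. Closed: punch's underside 22 mm above it.
- slot_mould: Open white mould with a RECTANGULAR cavity, fixed: base 126 x 92 mm (x, y), 40 tall. Cavity 72 (x) x 48 (y), 24 deep, floor 16 above the bench. From its centre a THIN steel locating pin, 9 dia, top 12 mm tapering to 3, tip 48 above the bench. Origin: centre of underside, on the bench; z up, x along cavity. Loaded: bush's underside 16 mm above this origin. Closed: punch's underside 22 mm above it.
- thick_bush: Loose brass tube standing upright, the thicker: 34 mm outside diameter, 22 bore, 48 tall, 0.15 kg. Fits over the 18 mm pin of the round mould; seated there it stands 24 mm proud of the mould's top. Origin: centre of its underside; z up along its axis.
- thin_bush: Loose brass tube standing upright, the thinner: 22 mm outside diameter, 13 bore, 48 tall, 0.08 kg. Fits over the 9 mm pin of the mould with the rectangular cavity; seated there it stands 24 mm proud of the mould's top. Origin: centre of its underside; z up along its axis.
- round_punch: Loose round grey steel punch standing on its plug, 54 mm tall, 0.35 kg: plug 60 dia, z 0 to 18; flange 84 dia, z 18 to 26; boss to grip 54 dia, z 26 to 54, closed on top. Hollow from below: bore 42 dia, 46 deep, goes over the thick bush. Plug enters the round cavity with 4 mm to spare all round; flange rests on the mould's top. Origin: centre of its underside; z up.
- slot_punch: Loose rectangular grey steel punch standing on its plug, 54 mm tall, 0.35 kg: plug 64 x 40 (x, y), z 0 to 18; flange 84 x 60, z 18 to 26; boss to grip 50 x 40, z 26 to 54, closed on top. Hollow from below: bore 30 x 30, 46 deep, goes over the thin bush. Plug enters the rectangular cavity, long sides parallel, 4 mm to spare; flange rests on the mould's top. Origin: centre of its underside; z up.
- closed_mould: The third mould of the batch, already loaded and closed, nothing to do: white block 100 x 80 mm with an grey steel punch in it, 76 mm tall, fixed behind the work. Origin: centre of the underside; z up, x along the long side.
- tape_brown: Bystander: roll of brown tape lying flat, 68 mm diameter, 12 mm tall, loose. Origin: centre of its underside. (A black blade fixed in a jig near the robot leans over the bench, its tip 0.34 m high at x 0.40, y 0.02: keep the wrist clear of it.)
- sanding_block: Bystander: brown sanding block, 60 x 112 x 33 mm (x, y, z), loose. Origin: centre of its underside.
Not all that is in view belongs to the job. What is shaped like the thin_bush but turquoise is not meant.

How it is judged:
By the outcome, as a careful person would: the job done as asked, in the order asked, and still so for the second after the job is handed in, with the robot touching nothing.
It also fails if it takes over 99 s, if anything falls off the work surface, if the arm or the gripper's body presses on something with over 40 N, if the wrist force passes 120 N, or if a joint passes its speed limit or range.

### The arm

A 6-joint arm with a two-finger parallel gripper is mounted at the origin on the work surface; the furniture and walls round the work are solid. World frame = base frame: x ahead of the robot, y to its left, z up, the work surface at z = 0. Lengths are in m, angles in rad, forces in N, time in s.
With the tool pointing down it reaches from about 0.35 to 0.975 m from the base axis. Payload 4.9 kg.
Tool frame: the origin (TCP) lies on the front face of the gripper's body, between the roots of the fingers; the fingertips stand ctrl.finger_overhang ahead of it and the grasp point (between the pads) lies 54 mm ahead of it (ctrl.finger_overhang is the distance from the TCP to the fingertips, in m); z points along the fingers, y is the line along which they close (so a half turn about z gives the same grasp; the last joint's range is limited). The gripper opens to 85 mm and grips with 20 to 120 N. Pads are 22 mm wide; open, the fingers measure 114 mm over their backs; the gripper's body (76 mm by 85 mm) begins 54 mm behind the grasp point. The pads swing forward as they close: fully open they stand 13 mm farther back than shut.
Start: joints at [1.136, 0.053, 1.613, -0, 1.476, -0.119], TCP at [0.194, 0.594, 0.304] pointing down, gripper open.
Joint ranges: [-3.01, 3.01], [-1.01, 2.22], [0.06, 2.58], [-1.02, 4.17], [0.09, 2.62], [-3.14, 3.14]. Speed limits (rad/s): [2.57, 2.57, 3.14, 3.14, 3.14, 3.14].

### API

Orientations are given as a rotation vector (axis times angle).
In Python, from station import ctrl, vision gives the robot as it stands. The module is installed in compiled form; this text tells all that it offers.
- The arm moves only by the tool drive_tool, never from a script. Its argument "rows" is a list of rows, each a list of 2 entries, a list of its own where there are three numbers: the shift along the tool's x, y, z in m, then the turn about the tool's z in rad. A call has 1 to 10 rows; each row shifts and turns the commanded pose from where the row before left it, along the tool's axes as they then stand; what a row does not reach is not made up. A row lasts 1/10 s, in which the tool goes at most 50 mm and 8.59 degrees, less where a joint would pass 70% of its speed; a pose out of reach is approached as far as the arm can. A call with a gripper value outside its range is refused whole. "jaw" is the closure, from 0 (fully open) to 1 (shut), set as the call begins (left out, the last holds). The fingers move at their own pace and stop on an object; "grip_force" is the grip in N (left out, the last holds). Time passes only in rows, so rows that do not move let the fingers close. It gives the time, the measured TCP pose, the force, the opening and the grip force at its end, in the units of the state.
- ctrl.get_obs(): the state, without advancing time (a new reading comes with each control period).
- vision.get_image(name): name is "side" or "top"; returns a dict with "image" (400x640x3 uint8, blue, green, red), "vertical_fov" (degrees; the focal length in pixels is half the picture's height over the tangent of half this angle, whatever the lens; pixels are square), "cx", "cy" (the principal point, pixels), "dist_coeffs" ([k1, k2, p1, p2, k3] as OpenCV has them; the pictures are not rectified), "R" (3x3) and "t" (3): a world point X has camera coordinates R X + t. Camera axes: x right, y down, z forward; pixel columns grow to the right and rows downward; lengths in m; the calibration is good to about 2 mm. A picture is of the moment at which its call begins. There is no depth.
- ctrl.finish_job(): hands the job in; it is judged then, once.
The state is a dict: "t": time; "q": joint angles; "dq": joint speeds; "effort": joint torques, N m; "tool_pos": TCP position; "tool_rot": TCP orientation; "contact_force": force on the tool from outside, world axes, zero at the start; "wrist_torque": the same for the moment, N m; "opening": finger opening in m; "grip_force": force on a finger pad.
Only numpy, scipy, OpenCV 4.12 (cv2) and the standard library are available. Lean on these libraries where they do the work, as an engineer would, in place of code of your own. Each camera call takes 0.05 s, during which the arm holds its last target. There are 200 camera calls.

## Working session

There is one attempt and no reset: what is moved stays moved. The work goes in short steps, Python scripts to look and compute and a tool call to move; the robot and the scene stay as the last step left them, time stands still between calls to the robot, and variables do not carry over. Pictures are saved under pics/ and viewed, at most 14 in all, crops included, and the job is handed in when it is done.

Besides the shell and the picture viewer there is one more tool, called after "Call:" by a JSON object that holds its "op" and its "data". drive_tool: Moves the arm, as the interface text tells. Its arguments: {"type":"object","properties":{"rows":{"type":"array","items":{"type":"array"}},"jaw":{"type":"number"},"grip_force":{"type":"number"}},"required":["rows"]}

```bash
mkdir -p pics; cat > h.py <<'E'
import numpy as np, cv2, pickle
from station import ctrl, vision
def snap(n,f):
    d=vision.get_image(n); cv2.imwrite(f'pics/{f}.png',d['image']); pickle.dump(d,open(f'pics/{f}.pkl','wb')); return d
def K(d):
    f=200/np.tan(np.radians(d['vertical_fov'])/2); return np.array([[f,0,d['cx']],[0,f,d['cy']],[0,0,1]])
def ld(f): return pickle.load(open(f'pics/{f}.pkl','rb'))
def px2w(d,u,v,z):
    p=cv2.undistortPoints(np.array([[[u,v]]],float),K(d),np.array(d['dist_coeffs'],float),criteria=(3,50,1e-9))[0,0]
    R=np.array(d['R']);t=np.array(d['t']); r=R.T@np.array([p[0],p[1],1]); c=-R.T@t
    return c+r*(z-c[2])/r[2]
def w2px(d,X):
    R=np.array(d['R']);return cv2.projectPoints(np.atleast_2d(np.array(X,float)),cv2.Rodrigues(R)[0],np.array(d['t'],float),K(d),np.array(d['dist_coeffs'],float))[0][:,0]
E
python3 - <<'E'
from h import *
for n in('top','side'):
    d=snap(n,n+'0'); R=np.array(d['R']); print(n,d['vertical_fov'],d['dist_coeffs'],-R.T@d['t'],R[2])
o=ctrl.get_obs(); print(o,ctrl.finger_overhang)
E
```

```text
top 52.243349425602496 [-0.103171  0.        0.        0.        0.      ] [0.43669551 0.05778557 1.05785889] [ 0.17985702 -0.01424481 -0.98358962]
side 57.8263066641411 [0.02042932 0.         0.         0.         0.        ] [ 0.55734098 -0.75677308  0.42630105] [ 0.07227297  0.90874971 -0.41103599]
{'t': 0.1, 'q': array([ 1.13595593e+00,  5.32733480e-02,  1.61417525e+00,  1.20560033e-05,
        1.47601182e+00, -1.19010707e-01]), 'dq': array([ 0.00044916, -0.00090949, -0.00186161, -0.00055512,  0.0002544 ,
        0.00054149]), 'effort': array([ 3.13040482e-04, -3.94905603e+01, -3.71361780e+01, -1.29383898e-04,
        3.93668481e-03,  8.91059301e-06]), 'tool_pos': array([0.19394535, 0.59368417, 0.3027856 ]), 'tool_rot': array([-4.93964257e-01, -3.10198566e+00,  2.81646881e-03]), 'contact_force': array([-0.34944228,  0.74135225, -0.54209417]), 'wrist_torque': array([-0.02087116,  0.02684929,  0.00851564]), 'grip_force': 0.0, 'opening': 0.08551748083778483} 0.0726
```

View pics/top0.png

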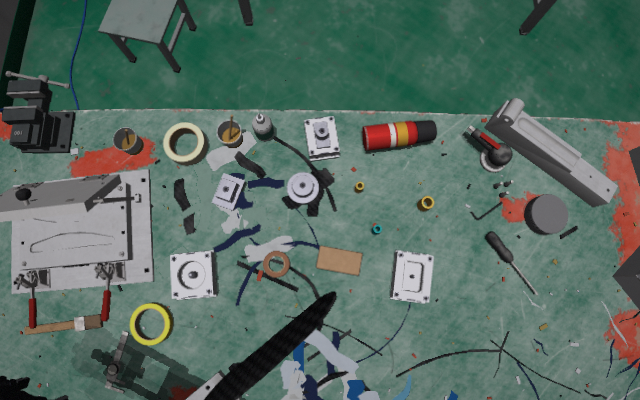

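View pics/side0.png

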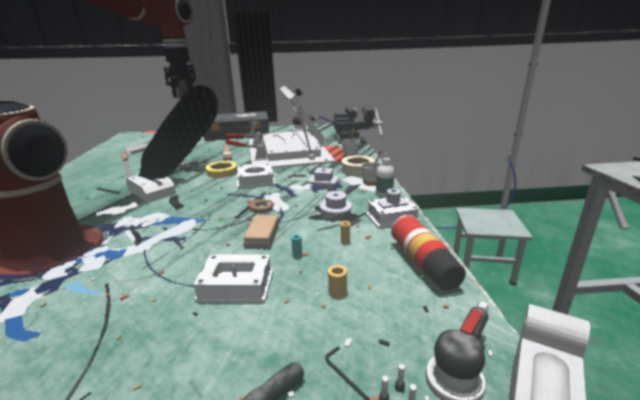

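The top view shows the round mould at (193,275), slot mould (411,276), round punch (303,187), slot punch (228,190), thin bush (360,187), thick bush (428,202), the turquoise decoy (377,230), the closed mould (321,135), and the blade running from (200,390) to (335,295). The side view agrees. I'll enlarge these.

```bash
python3 - <<'E'
from h import *
im=cv2.imread('pics/top0.png')
def crop(x0,y0,w,h): return cv2.resize(im[y0:y0+h,x0:x0+w],None,fx=5,fy=5,interpolation=cv2.INTER_CUBIC)
cv2.imwrite('pics/c1.png',np.vstack([np.hstack([crop(160,240,75,70),crop(380,240,75,70)])]))
cv2.imwrite('pics/c2.png',np.vstack([np.hstack([crop(195,155,70,60),crop(270,155,70,60)]),np.hstack([crop(330,165,70,60),crop(395,175,70,60)])]))
E
```

```text
(no output)
```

View pics/c1.png

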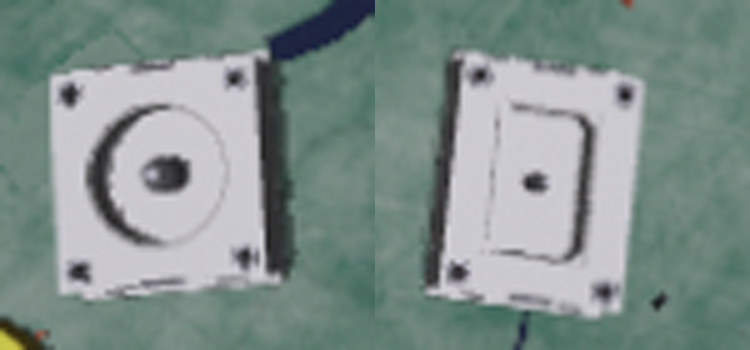

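View pics/c2.png

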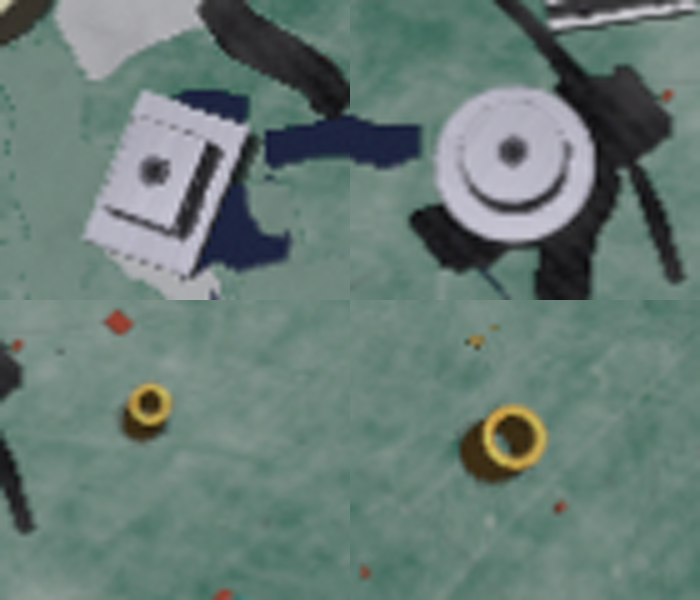

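Hole, corner and rim pixels are clear in both crops, so I can convert them to world positions.

```bash
python3 - <<'E'
from h import *
d=ld('top0')
def W(c,off,z): 
    return px2w(d,(c[0]+.5)/5-.5+off[0],(c[1]+.5)/5-.5+off[1],z)
def show(n,cs,off,z):
    P=np.array([W(c,off,z)[:2] for c in cs]); print(n,'c',P.mean(0).round(4),[ (np.linalg.norm(P[(i+1)%4]-P[i]).round(4),np.degrees(np.arctan2(*(P[(i+1)%4]-P[i])[::-1])).round(1)) for i in range(len(P))] if len(P)>1 else '')
show('rm',[(69,95),(235,78),(245,258),(79,272)],(160,240),.04)
show('sm',[(105,75),(250,93),(230,291),(83,271)],(380,240),.04)
show('sp',[(142,92),(250,125),(195,275),(87,237)],(195,155),.026)
show('sptop',[(155,170)],(195,155),.054)
show('rp',[(165.5,165)],(270,155),.026); show('rptop',[(163,151)],(270,155),.054)
show('thin',[(150,104)],(330,165),.048); show('thick',[(164,137)],(395,175),.048)
print('pins',W((167,175),(160,240),.046),W((161,181),(380,240),.046))
im=d['image'].copy()
# side check
s=ld('side0')
for z in (0,.048): print(w2px(s,[px2w(d,(150.5)/5-.5+330,104.5/5-.5+165,.048)*[1,1,0]+[0,0,z],px2w(d,164.5/5-.5+395,137.5/5-.5+175,.048)*[1,1,0]+[0,0,z]]))
sd=s['image']
def crop(x0,y0,w,h,f): return cv2.resize(sd[y0:y0+h,x0:x0+w],None,fx=f,fy=f,interpolation=cv2.INTER_CUBIC)
cv2.imwrite('pics/c3.png',np.vstack([np.hstack([crop(190,240,100,70,4),crop(300,200,100,70,4)]),np.hstack([crop(310,240,100,70,4),crop(220,140,100,70,4)])]))
E
```

```text
Traceback (most recent call last):
  File "h.py", line 9, in px2w
    p=cv2.undistortPoints(np.array([[[u,v]]],float),K(d),np.array(d['dist_coeffs'],float),criteria=(3,50,1e-9))[0,0]
      ~~~~~~~~~~~~~~~~~~~^^^^^^^^^^^^^^^^^^^^^^^^^^^^^^^^^^^^^^^^^^^^^^^^^^^^^^^^^^^^^^^^^^^^^^^^^^^^^^^^^^^^^^
cv2.error: OpenCV(4.12.0) :-1: error: (-5:Bad argument) in function 'undistortPoints'
> Overload resolution failed:
>  - undistortPoints() got an unexpected keyword argument 'criteria'
>  - undistortPoints() got an unexpected keyword argument 'criteria'
```

```bash
sed -i 's/,criteria=(3,50,1e-9))/)/' h.py; python3 - <<'E'
from h import *
d=ld('top0')
def W(c,off,z): 
    return px2w(d,(c[0]+.5)/5-.5+off[0],(c[1]+.5)/5-.5+off[1],z)
def show(n,cs,off,z):
    P=np.array([W(c,off,z)[:2] for c in cs]); print(n,'c',P.mean(0).round(4),[ (np.linalg.norm(P[(i+1)%4]-P[i]).round(4),np.degrees(np.arctan2(*(P[(i+1)%4]-P[i])[::-1])).round(1)) for i in range(len(P))] if len(P)>1 else '')
show('rm',[(69,95),(235,78),(245,258),(79,272)],(160,240),.04)
show('sm',[(105,75),(250,93),(230,291),(83,271)],(380,240),.04)
show('sp',[(142,92),(250,125),(195,275),(87,237)],(195,155),.026)
show('sptop',[(155,170)],(195,155),.054)
show('rp',[(165.5,165)],(270,155),.026); show('rptop',[(163,151)],(270,155),.054)
show('thin',[(150,104)],(330,165),.048); show('thick',[(164,137)],(395,175),.048)
print('pins',W((167,175),(160,240),.046),W((161,181),(380,240),.046))
s=ld('side0')
for z in (0,.048): print(w2px(s,[px2w(d,(150.5)/5-.5+330,104.5/5-.5+165,.048)*[1,1,0]+[0,0,z],px2w(d,164.5/5-.5+395,137.5/5-.5+175,.048)*[1,1,0]+[0,0,z]]))
sd=s['image']
def crop(x0,y0,w,h,f): return cv2.resize(sd[y0:y0+h,x0:x0+w],None,fx=f,fy=f,interpolation=cv2.INTER_CUBIC)
cv2.imwrite('pics/c3.png',np.vstack([np.hstack([crop(190,240,100,70,4),crop(300,200,100,70,4)]),np.hstack([crop(310,240,100,70,4),crop(220,140,100,70,4)])]))
E
```

```text
rm c [0.4334 0.366 ] [(np.float64(0.0844), np.float64(-83.0)), (np.float64(0.0887), np.float64(-173.8)), (np.float64(0.0833), np.float64(96.2)), (np.float64(0.0875), np.float64(6.9))]
sm c [ 0.4373 -0.1852] [(np.float64(0.074), np.float64(-96.7)), (np.float64(0.0985), np.float64(172.6)), (np.float64(0.074), np.float64(82.4)), (np.float64(0.0973), np.float64(-7.4))]
sp c [0.6492 0.2859] [(np.float64(0.06), np.float64(-106.4)), (np.float64(0.0831), np.float64(162.7)), (np.float64(0.0602), np.float64(71.6)), (np.float64(0.0811), np.float64(-17.4))]
sptop c [0.6493 0.2869] 
rp c [0.6607 0.0934] 
rptop c [0.6618 0.0938] 
thin c [ 0.6638 -0.0518] 
thick c [ 0.6233 -0.225 ] 
pins [0.43368274 0.35899079 0.046     ] [ 0.43779946 -0.18061557  0.046     ]
[[343.19086981 241.64856696]
 [335.3621491  291.67575098]]
[[343.22790451 222.95781128]
 [335.16487263 269.80563503]]
```

View pics/c3.png

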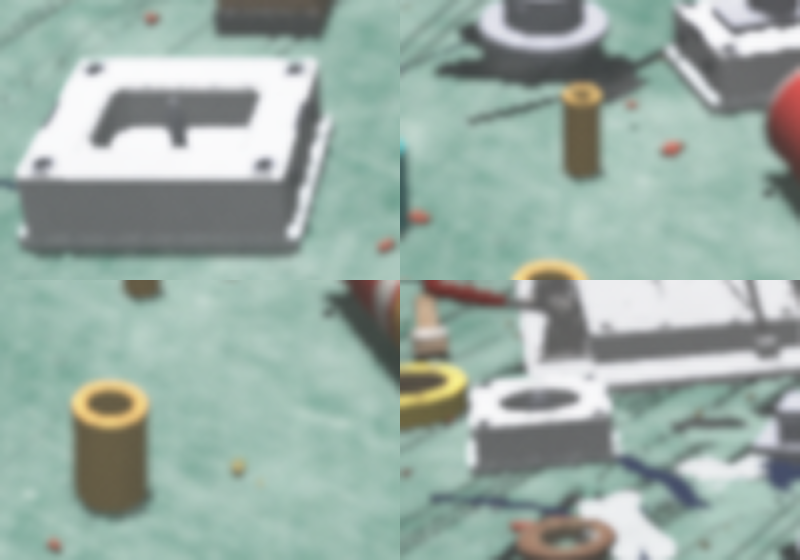

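The thin bush top shows in the side view at (345.5,224), predicted (343,223). The thick bush top shows at (337.6,270.4), predicted (335,270). So the two cameras agree to about 4 mm. The heights and sizes check out too.

Next I'll go above the thick bush: turn first, then move out, then across.

```bash
cat >> h.py <<'E'
def go(x,y,z,yaw=None):
    "tool shift to the target TCP, and turn to make tool x point at world yaw (deg)"
    from scipy.spatial.transform import Rotation as Ro
    o=ctrl.get_obs(); R=Ro.from_rotvec(o['tool_rot']).as_matrix(); p=o['tool_pos']
    w=np.degrees(np.arctan2(R[1,0],R[0,0])); s=R.T@(np.array([x,y,z])-p)
    print('pos',p.round(4),'yaw',w.round(2),'tilt',R[:,2].round(3),'shift',s.round(4),'turn',None if yaw is None else np.radians((w-yaw+180)%360-180).round(4),'F',o['contact_force'].round(1),'open',round(o['opening'],4),'t',o['t'])
E
python3 - <<'E'
from h import *
s=ld('side0')
def S(n,u,v,z): print(n,px2w(s,u,v,z).round(4))
S('thin',300+182.5/4-.5,200+95.5/4-.5,.048)
S('thick',310+111.5/4-.5,240+402.5/4-280/4-.5,.048)
S('sm',190+174/4-.5,240+116.5/4-.5,.04)
S('rm',220+140.5/4-.5,140+120/4-.5,.04)
go(.623,-.225,.2,180)
E
```

```text
thin [ 0.6676 -0.0543  0.048 ]
thick [ 0.6271 -0.2264  0.048 ]
sm [ 0.4386 -0.1863  0.04  ]
rm [0.4377 0.3655 0.04  ]
pos [0.1939 0.5937 0.3028] yaw 161.9 tilt [-0.001 -0.002 -1.   ] shift [-0.6621 -0.6447  0.1038] turn -0.3158 F [-0.3  0.7 -0.5] open 0.0855 t 0.1
```

Call:
{"op": "drive_tool", "data": {"rows": [[[0,0,0],-0.105],[[0,0,0],-0.105],[[0,0,0],-0.105],[[-0.05,0,0],0],[[-0.05,0,0],0],[[-0.05,0,0],0],[[-0.05,0,0],0],[[-0.05,0,0],0],[[-0.05,0,0],0],[[-0.05,0,0],0]]}}

```text
t: 1.1
tool_pos: [0.5459, 0.5934, 0.3029]
tool_rot: [-0.001, -3.141, 0.001]
contact_force: [-0.0, 0.6, 1.0]
opening: 0.0856
grip_force: 0.0
```

Call:
{"op": "drive_tool", "data": {"rows": [[[-0.008,-0.05,0],0],[[-0.008,-0.05,0],0],[[-0.008,-0.05,0],0],[[-0.008,-0.05,0],0],[[-0.008,-0.05,0],0],[[-0.008,-0.05,0],0],[[-0.008,-0.05,0],0],[[-0.008,-0.05,0],0],[[-0.008,-0.05,0],0],[[-0.007,-0.05,0],0]]}}

```text
t: 2.1
tool_pos: [0.6215, 0.0979, 0.3034]
tool_rot: [-0.001, -3.141, 0.0]
contact_force: [1.2, 0.4, 0.6]
opening: 0.0852
grip_force: 0.0
```

Call:
{"op": "drive_tool", "data": {"rows": [[[0,-0.05,0],0],[[0,-0.05,0],0],[[0,-0.05,0],0],[[0,-0.05,0],0],[[0,-0.05,0],0],[[0,-0.05,0],0],[[0,-0.019,0.03],0],[[0,0,0.04],0],[[0,0,0.04],0],[[0,0,0],0]]}}

```text
t: 3.1
tool_pos: [0.6175, -0.2177, 0.1855]
tool_rot: [-0.002, -3.128, -0.01]
contact_force: [-0.9, 0.7, -1.4]
opening: 0.0853
grip_force: 0.0
```

```bash
python3 - <<'E'
from h import *
go(.625,-.2257,.0985,180)
a=snap('top','top1');b=snap('side','side1')
f=lambda i,x,y,w,h:cv2.resize(i[y:y+h,x:x+w],None,fx=5,fy=5,interpolation=cv2.INTER_CUBIC)
cv2.imwrite('pics/c4.png',np.hstack([f(a['image'],385,140,75,100),f(b['image'],300,200,75,100)]))
E
```

```text
pos [ 0.6175 -0.2177  0.1855] yaw 179.92 tilt [-0.013  0.006 -1.   ] shift [-0.0087 -0.0086  0.0868] turn -0.0015 F [-0.9  0.7 -1.4] open 0.0853 t 3.1
```

View pics/c4.png

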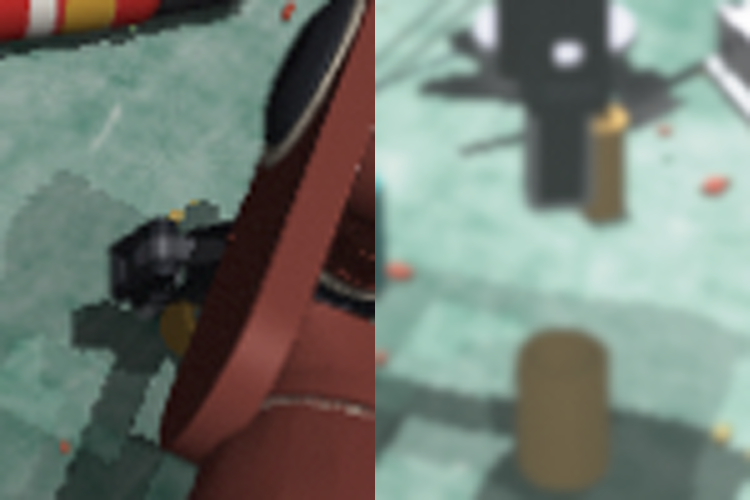

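The side crop shows the near finger at column ~337.5 and the bush at ~337. The top view of the bush is blocked by the arm. I'll use the finger as a reference for the side camera's offset.

Call:
{"op": "drive_tool", "data": {"rows": [[[0,0,0],0]]}}

```text
t: 3.3
tool_pos: [0.6228, -0.2195, 0.197]
tool_rot: [0.001, 3.138, -0.003]
contact_force: [0.5, -0.0, 1.4]
opening: 0.0855
grip_force: 0.0
```

```bash
python3 - <<'E'
from h import *
s=ld('side1')
print(w2px(s,[[.6175,-.2177-.05,.1855-.05],[.6175,-.2177-.057,.1855-.059],[.6275,-.2177-.05,.1855-.05]]))
go(.625,-.2257,.0985,180)
E
```

```text
[[334.55279553 239.51831852]
 [335.16811332 246.78748652]
 [340.87213786 239.09181129]]
pos [ 0.6228 -0.2195  0.197 ] yaw 179.98 tilt [ 0.004 -0.002 -1.   ] shift [-0.0018 -0.006   0.0985] turn -0.0004 F [ 0.5 -0.   1.4] open 0.0855 t 3.3
```

Call:
{"op": "drive_tool", "data": {"rows": [[[-0.0015,-0.006,0.03],0],[[0,0,0.03],0],[[0,0,0.025],0],[[0,0,0.015],0],[[0,0,0],0],[[0,0,0],0]]}}

```text
t: 3.9
tool_pos: [0.6241, -0.2255, 0.096]
tool_rot: [0.001, 3.139, -0.002]
contact_force: [0.6, 0.4, 0.4]
opening: 0.0857
grip_force: 0.0
```

Call:
{"op": "drive_tool", "data": {"rows": [[[0,0,0],0],[[0,0,0],0],[[0,0,0],0],[[0,0,0],0],[[0,0,0],0],[[0,0,0],0],[[0,0,0],0],[[0,0,0],0]], "jaw": 1, "grip_force": 35}}

```text
t: 4.7
tool_pos: [0.6235, -0.2254, 0.0951]
tool_rot: [0.001, 3.141, -0.001]
contact_force: [-1.9, 0.3, 6.1]
opening: 0.0336
grip_force: 34.8
```

Call:
{"op": "drive_tool", "data": {"rows": [[[0,0,-0.02],0],[[0,0,-0.04],0],[[0,0,-0.05],0],[[0,0.03,-0.02],0],[[0,0.05,0],0],[[0,0.05,0],0],[[0,0.05,0],0],[[0,0.05,0],0],[[0,0.05,0],0],[[0,0.05,0],0]]}}

```text
t: 5.7
tool_pos: [0.6224, 0.1068, 0.2228]
tool_rot: [-0.002, -3.14, -0.0]
contact_force: [0.6, 0.5, -1.6]
opening: 0.0337
grip_force: 35.3
```

Call:
{"op": "drive_tool", "data": {"rows": [[[0,0.05,0],0],[[0,0.05,0],0],[[0.02,0.045,0],0],[[0.03,0.04,0],0],[[0.04,0.03,0],0],[[0.04,0.03,0],0],[[0.04,0.015,0],0],[[0.02,0.0015,0],0],[[0,0,0],0],[[0,0,0],0]]}}

```text
t: 6.7
tool_pos: [0.4331, 0.3664, 0.2232]
tool_rot: [-0.0, -3.141, 0.001]
contact_force: [-0.9, -0.0, -1.1]
opening: 0.0334
grip_force: 35.3
```

```bash
python3 - <<'E'
from h import *
go(.4338,.3661,.112,180)
E
```

```text
pos [0.4331 0.3664 0.2232] yaw 179.99 tilt [-0.    -0.001 -1.   ] shift [-0.0007 -0.0003  0.1112] turn -0.0001 F [-0.9 -0.  -1.1] open 0.0334 t 6.7
```

Call:
{"op": "drive_tool", "data": {"rows": [[[-0.0005,0,0.03],0],[[0,0,0.03],0],[[0,0,0.015],0],[[0,0,0.01],0],[[0,0,0.007],0],[[0,0,0],0]]}}

```text
t: 7.3
tool_pos: [0.4342, 0.3663, 0.1316]
tool_rot: [-0.002, -3.141, 0.001]
contact_force: [0.4, 0.0, -1.6]
opening: 0.0339
grip_force: 35.3
```

```bash
python3 - <<'E'
from h import *
go(.4338,.3661,.112,180)
a=snap('top','top2');b=snap('side','side2')
f=lambda i,x,y,w,h:cv2.resize(i[y:y+h,x:x+w],None,fx=5,fy=5,interpolation=cv2.INTER_CUBIC)
cv2.imwrite('pics/c5.png',np.hstack([f(a['image'],155,230,75,80),f(b['image'],225,120,75,80)]))
E
```

```text
pos [0.4342 0.3663 0.1316] yaw 179.92 tilt [-0.001 -0.    -1.   ] shift [ 0.0004 -0.0002  0.0196] turn -0.0013 F [ 0.4  0.  -1.6] open 0.0339 t 7.3
```

View pics/c5.png

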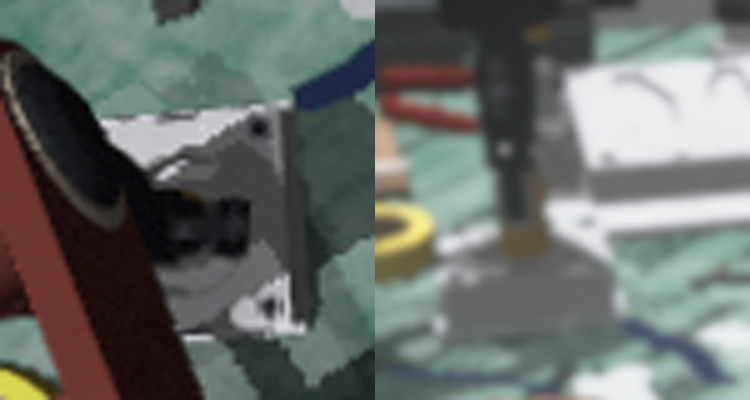

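The bush at side crop (525,220) is over the cavity, with its bottom already 11 mm below the pin tip and no contact force. I'll lower it the rest of the way.

Call:
{"op": "drive_tool", "data": {"rows": [[[0,0,0.005],0],[[0,0,0.005],0],[[0,0,0.005],0],[[0,0,0.0035],0],[[0,0,0],0]]}}

```text
t: 7.9
tool_pos: [0.4334, 0.3663, 0.1124]
tool_rot: [-0.001, -3.14, 0.001]
contact_force: [-0.3, 0.3, -0.8]
opening: 0.0336
grip_force: 35.3
```

Call:
{"op": "drive_tool", "data": {"rows": [[[0,0,0],0],[[0,0,0],0],[[0,0,0],0],[[0,0,0],0],[[0,0,0],0],[[0,0,0],0]], "jaw": 0}}

```text
t: 8.5
tool_pos: [0.434, 0.3666, 0.1135]
tool_rot: [0.001, 3.141, 0.0]
contact_force: [0.3, 0.2, -0.6]
opening: 0.0855
grip_force: 0.0
```

Call:
{"op": "drive_tool", "data": {"rows": [[[0,0,-0.02],0],[[0,0,-0.04],0],[[0,0,-0.05],0],[[-0.05,0,0],0],[[-0.05,0,0],0],[[-0.05,-0.02,0],0],[[-0.05,-0.03,0],0],[[-0.032,-0.04,0],0],[[0,-0.05,0],0],[[0,-0.05,0],0]]}}

```text
t: 9.5
tool_pos: [0.6551, 0.1812, 0.2228]
tool_rot: [-0.001, -3.141, 0.0]
contact_force: [0.4, 0.6, -0.4]
opening: 0.0854
grip_force: 0.0
```

Call:
{"op": "drive_tool", "data": {"rows": [[[0,-0.05,0],0],[[0,-0.05,0],0],[[0,-0.05,0],0],[[0,-0.05,0],0],[[0,-0.025,0.015],0],[[0,0,0.03],0],[[0,0,0],0],[[0,0,0],0]]}}

```text
t: 10.3
tool_pos: [0.6536, -0.0417, 0.1777]
tool_rot: [-0.001, -3.14, -0.001]
contact_force: [-0.5, -0.7, -0.2]
opening: 0.0852
grip_force: 0.0
```

```bash
python3 - <<'E'
from h import *
go(.665,-.0525,.097,180)
a=snap('top','top3');b=snap('side','side3')
f=lambda i,x,y,w,h:cv2.resize(i[y:y+h,x:x+w],None,fx=5,fy=5,interpolation=cv2.INTER_CUBIC)
cv2.imwrite('pics/c6.png',np.hstack([f(a['image'],155,230,75,80),f(b['image'],310,160,75,80)]))
E
```

```text
pos [ 0.6536 -0.0417  0.1777] yaw 179.96 tilt [-0.002  0.001 -1.   ] shift [-0.0115 -0.0109  0.0807] turn -0.0007 F [-0.5 -0.7 -0.2] open 0.0852 t 10.3
```

View pics/c6.png

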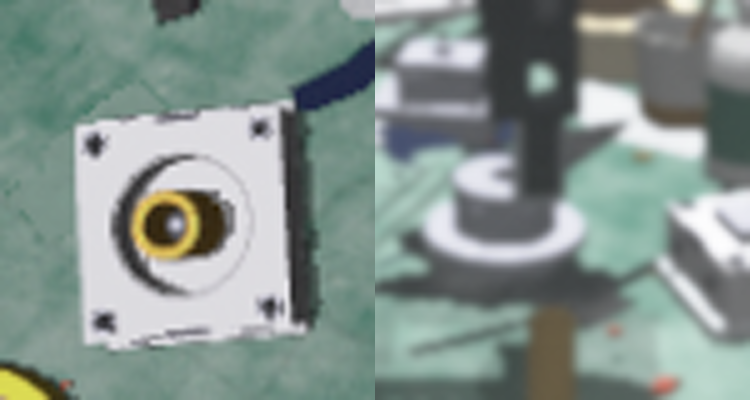

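The thick bush stands over the pin, its rim at top crop (166,226) with the pin tip visible in the bore. Thin bush next.

Call:
{"op": "drive_tool", "data": {"rows": [[[-0.006,-0.006,0.02],0],[[-0.005,-0.005,0.02],0],[[0,0,0.025],0],[[0,0,0.016],0],[[0,0,0],0],[[0,0,0],0]]}}

```text
t: 11.0
tool_pos: [0.6656, -0.0526, 0.0983]
tool_rot: [0.0, 3.141, -0.0]
contact_force: [1.3, -0.0, 0.5]
opening: 0.0856
grip_force: 0.0
```

Call:
{"op": "drive_tool", "data": {"rows": [[[0,0,0],0],[[0,0,0],0],[[0,0,0],0],[[0,0,0],0],[[0,0,0],0],[[0,0,0],0],[[0,0,0],0],[[0,0,0],0],[[0,0,0],0]], "jaw": 1, "grip_force": 30}}

```text
t: 11.9
tool_pos: [0.6655, -0.0531, 0.098]
tool_rot: [0.001, 3.141, -0.0]
contact_force: [-0.3, 0.5, 4.9]
opening: 0.0215
grip_force: 29.7
```

```bash
python3 - <<'E'
from h import *
go(.4382,-.186,.2,180)
d=ld('top3');print(px2w(d,155+166.5/5-.5,230+226.5/5-.5,.064))
E
```

```text
pos [ 0.6655 -0.0531  0.098 ] yaw 179.95 tilt [ 0.001 -0.    -1.   ] shift [ 0.2271 -0.1331 -0.1021] turn -0.0008 F [-0.3  0.5  4.9] open 0.0215 t 11.9
[0.43295405 0.36640167 0.064     ]
```

Call:
{"op": "drive_tool", "data": {"rows": [[[0,0,-0.02],0],[[0,0,-0.04],0],[[0,0,-0.04],0],[[0,-0.0326,0],0],[[0.03,-0.04,0],0],[[0.0375,-0.03,0],0],[[0.04,-0.03,0],0],[[0.05,0,0],0],[[0.05,0,0],0],[[0.02,0,0],0]]}}

```text
t: 12.9
tool_pos: [0.4334, -0.1846, 0.1947]
tool_rot: [-0.004, -3.137, -0.004]
contact_force: [1.0, -0.1, -0.4]
opening: 0.0214
grip_force: 29.6
```

Call:
{"op": "drive_tool", "data": {"rows": [[[0,0,0.02],0],[[0,0,0.02],0],[[0,0,0.015],0],[[0,0,0],0],[[0,0,0],0]]}}

```text
t: 13.4
tool_pos: [0.4372, -0.1851, 0.1419]
tool_rot: [-0.001, -3.14, -0.002]
contact_force: [-0.1, -0.1, -1.4]
opening: 0.0212
grip_force: 29.6
```

```bash
python3 - <<'E'
from h import *
go(.438,-.1857,.114,180)
a=snap('top','top4');b=snap('side','side4')
f=lambda i,x,y,w,h:cv2.resize(i[y:y+h,x:x+w],None,fx=5,fy=5,interpolation=cv2.INTER_CUBIC)
cv2.imwrite('pics/c7.png',np.hstack([f(a['image'],375,230,75,80),f(b['image'],195,220,85,80)]))
E
```

```text
pos [ 0.4372 -0.1851  0.1419] yaw 179.96 tilt [-0.001  0.001 -1.   ] shift [-0.0009 -0.0006  0.0279] turn -0.0008 F [-0.1 -0.1 -1.4] open 0.0212 t 13.4
```

View pics/c7.png

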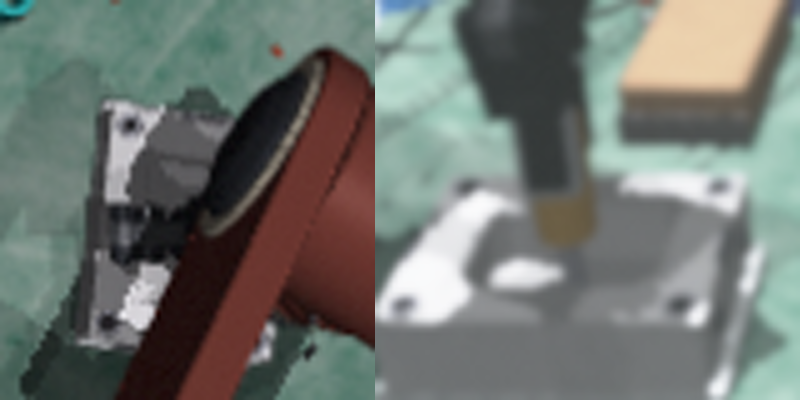

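The bush bottom at side crop (567,245) is directly above the pin at (573,290), which leans the way perspective predicts. I'll descend gently.

Call:
{"op": "drive_tool", "data": {"rows": [[[-0.0005,-0.0005,0.004],0],[[0,0,0.004],0],[[0,0,0.004],0],[[0,0,0],0]]}}

```text
t: 13.9
tool_pos: [0.4376, -0.1856, 0.1296]
tool_rot: [-0.001, -3.14, -0.001]
contact_force: [-0.5, 0.1, -1.0]
opening: 0.0212
grip_force: 29.6
```

Call:
{"op": "drive_tool", "data": {"rows": [[[0,0,0.004],0],[[0,0,0.004],0],[[0,0,0.004],0],[[0,0,0.003],0],[[0,0,0],0]]}}

```text
t: 14.4
tool_pos: [0.4377, -0.1857, 0.1147]
tool_rot: [-0.001, -3.141, -0.001]
contact_force: [0.1, 0.8, -1.2]
opening: 0.0217
grip_force: 29.6
```

Call:
{"op": "drive_tool", "data": {"rows": [[[0,0,0],0],[[0,0,0],0],[[0,0,0],0],[[0,0,0],0],[[0,0,0],0],[[0,0,0],0],[[0,0,0],0]], "jaw": 0}}

```text
t: 15.1
tool_pos: [0.438, -0.1859, 0.1154]
tool_rot: [0.001, 3.142, -0.0]
contact_force: [-0.3, 0.7, 0.2]
opening: 0.0856
grip_force: 0.0
```

Call:
{"op": "drive_tool", "data": {"rows": [[[0,0,-0.02],0],[[0,0,-0.04],0],[[0,0,-0.04],0],[[-0.04,0,0],0],[[-0.05,0,0],0],[[-0.05,0.03,0],0],[[-0.04,0.05,0],0],[[-0.033,0.05,0],0],[[-0.01,0.05,0],0],[[0,0.05,0],0]]}}

```text
t: 16.1
tool_pos: [0.6408, 0.0212, 0.2152]
tool_rot: [0.002, 3.141, 0.0]
contact_force: [-0.0, -0.2, 0.1]
opening: 0.0856
grip_force: 0.0
```

Call:
{"op": "drive_tool", "data": {"rows": [[[0,0.04,0],0],[[0,0.009,0.02],0],[[0,0,0.02],0],[[0,0,0],0],[[0,0,0],0]]}}

```text
t: 16.6
tool_pos: [0.6395, 0.0683, 0.1751]
tool_rot: [-0.001, -3.14, 0.0]
contact_force: [-0.3, 0.5, -0.0]
opening: 0.0856
grip_force: 0.0
```

```bash
python3 - <<'E'
from h import *
go(.661,.0936,.097,180)
a=snap('top','top5');b=snap('side','side5')
f=lambda i,x,y,w,h:cv2.resize(i[y:y+h,x:x+w],None,fx=5,fy=5,interpolation=cv2.INTER_CUBIC)
cv2.imwrite('pics/c8.png',np.hstack([f(a['image'],375,230,75,80),f(b['image'],195,220,85,80)]))
E
```

```text
pos [0.6395 0.0683 0.1751] yaw 179.95 tilt [-0.001 -0.    -1.   ] shift [-0.0216  0.0253  0.078 ] turn -0.001 F [-0.3  0.5 -0. ] open 0.0856 t 16.6
```

View pics/c8.png

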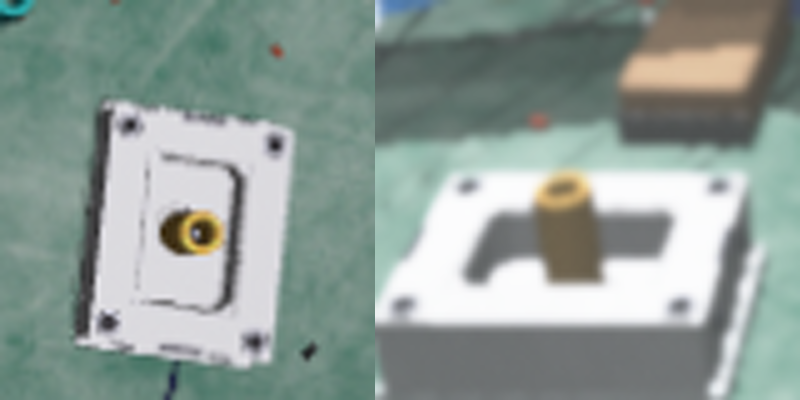

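The thin bush stands seated in the slot cavity, with the pin visible in its bore at top crop (200,233). Now the round punch.

Call:
{"op": "drive_tool", "data": {"rows": [[[-0.011,0.0125,0.01],0],[[-0.0105,0.0125,0.01],0],[[0,0,0.02],0],[[0,0,0.02],0],[[0,0,0.018],0],[[0,0,0],0],[[0,0,0],0]]}}

```text
t: 17.4
tool_pos: [0.6614, 0.0931, 0.0978]
tool_rot: [0.002, 3.141, 0.0]
contact_force: [0.3, 0.1, 0.2]
opening: 0.0855
grip_force: 0.0
```

Call:
{"op": "drive_tool", "data": {"rows": [[[0,0,0],0],[[0,0,0],0],[[0,0,0],0],[[0,0,0],0],[[0,0,0],0],[[0,0,0],0],[[0,0,0],0],[[0,0,0],0]], "jaw": 1, "grip_force": 50}}

```text
t: 18.2
tool_pos: [0.6623, 0.0933, 0.0994]
tool_rot: [0.001, 3.139, -0.0]
contact_force: [-0.8, -0.8, 5.9]
opening: 0.0528
grip_force: 52.3
```

```bash
python3 - <<'E'
from h import *
go(.4335,.3663,.2,180)
E
```

```text
pos [0.6623 0.0933 0.0994] yaw 179.96 tilt [ 0.003 -0.    -1.   ] shift [ 0.2287  0.2728 -0.1013] turn -0.0008 F [-0.8 -0.8  5.9] open 0.0528 t 18.2
```

Call:
{"op": "drive_tool", "data": {"rows": [[[0,0,-0.02],0],[[0,0,-0.03],0],[[0,0,-0.04],0],[[0,0.02,-0.03],0],[[0,0.04,0],0],[[0,0.045,0],0],[[0.01,0.045,0],0],[[0.03,0.04,0],0],[[0.035,0.035,0],0],[[0.04,0.028,0],0]]}}

```text
t: 19.2
tool_pos: [0.5447, 0.3481, 0.2162]
tool_rot: [-0.0, -3.14, 0.0]
contact_force: [0.7, 0.2, -3.3]
opening: 0.0527
grip_force: 53.6
```

Call:
{"op": "drive_tool", "data": {"rows": [[[0.045,0.02,0],0],[[0.04,0,0],0],[[0.028,0,0],0],[[0,0,0],0],[[0,0,0.02],0],[[0,0,0],0],[[0,0,0],0]]}}

```text
t: 19.9
tool_pos: [0.4335, 0.3662, 0.1966]
tool_rot: [-0.002, -3.14, 0.002]
contact_force: [0.6, 0.3, -2.6]
opening: 0.0527
grip_force: 53.6
```

```bash
python3 - <<'E'
from h import *
go(.434,.3664,.12,180)
a=snap('top','top6');b=snap('side','side6')
f=lambda i,x,y,w,h:cv2.resize(i[y:y+h,x:x+w],None,fx=5,fy=5,interpolation=cv2.INTER_CUBIC)
cv2.imwrite('pics/c9.png',np.hstack([f(a['image'],155,230,75,80),f(b['image'],215,120,85,80)]))
E
```

```text
pos [0.4335 0.3662 0.1966] yaw 179.92 tilt [-0.002 -0.001 -1.   ] shift [-0.0006  0.0003  0.0766] turn -0.0013 F [ 0.6  0.3 -2.6] open 0.0527 t 19.9
```

View pics/c9.png

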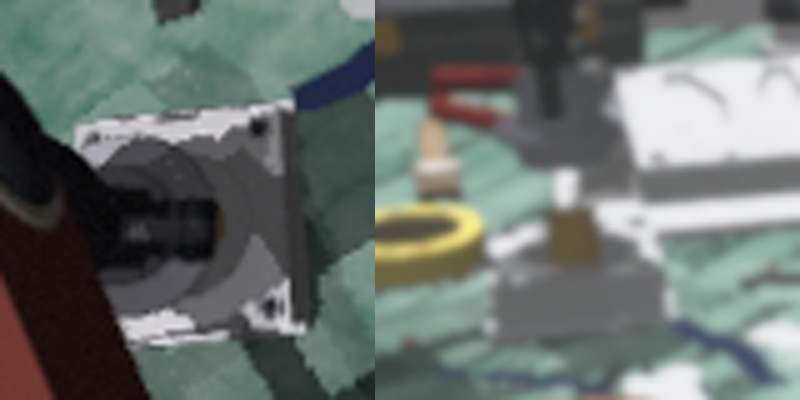

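The side crop shows the punch centred at about x 570 above the bush at 575, and level. I'll lower it.

Call:
{"op": "drive_tool", "data": {"rows": [[[-0.0005,0,0.015],0],[[0,0,0.012],0],[[0,0,0.006],0],[[0,0,0.006],0],[[0,0,0.006],0],[[0,0,0],0]]}}

```text
t: 20.6
tool_pos: [0.4335, 0.3663, 0.1513]
tool_rot: [-0.001, -3.14, 0.002]
contact_force: [-0.0, -0.9, -3.3]
opening: 0.053
grip_force: 53.7
```

Call:
{"op": "drive_tool", "data": {"rows": [[[0,0,0.005],0],[[0,0,0.005],0],[[0,0,0.005],0],[[0,0,0.005],0],[[0,0,0.005],0],[[0,0,0],0]]}}

```text
t: 21.2
tool_pos: [0.4334, 0.3663, 0.1262]
tool_rot: [-0.001, -3.14, 0.002]
contact_force: [0.6, 0.5, -2.6]
opening: 0.0528
grip_force: 53.7
```

Call:
{"op": "drive_tool", "data": {"rows": [[[0,0,0.002],0],[[0,0,0.002],0],[[0,0,0.002],0],[[0,0,0],0]]}}

```text
t: 21.6
tool_pos: [0.4341, 0.3667, 0.1217]
tool_rot: [0.001, 3.141, 0.0]
contact_force: [0.3, -0.9, -1.9]
opening: 0.0527
grip_force: 53.9
```

Call:
{"op": "drive_tool", "data": {"rows": [[[0,0,0.0015],0],[[0,0,0.001],0],[[0,0,0],0]]}}

```text
t: 21.9
tool_pos: [0.4342, 0.3668, 0.1216]
tool_rot: [-0.001, -3.141, 0.001]
contact_force: [-7.8, -6.1, 12.8]
opening: 0.0528
grip_force: 55.2
```

Call:
{"op": "drive_tool", "data": {"rows": [[[0,0,-0.001],0],[[0,0,0],0],[[0,0,0],0],[[0,0,0],0],[[0,0,0],0],[[0,0,0],0]], "jaw": 0}}

```text
t: 22.5
tool_pos: [0.4339, 0.3666, 0.1197]
tool_rot: [-0.001, -3.141, 0.0]
contact_force: [0.5, -0.1, -0.1]
opening: 0.0856
grip_force: 0.0
```

Call:
{"op": "drive_tool", "data": {"rows": [[[0,0,-0.02],0],[[0,0,-0.04],0],[[0,0,-0.04],0],[[-0.04,0,0],0.1],[[-0.05,0,0],0.1],[[-0.05,0,0],0.1],[[0,0,0],0],[[0,0,0],0]]}}

```text
t: 23.3
tool_pos: [0.5733, 0.351, 0.219]
tool_rot: [-0.472, -3.104, 0.001]
contact_force: [-0.2, 0.2, -0.5]
opening: 0.0853
grip_force: 0.0
```

```bash
python3 - <<'E'
from h import *
go(.6495,.2863,.097,162.7)
a=snap('top','top7');b=snap('side','side7')
f=lambda i,x,y,w,h:cv2.resize(i[y:y+h,x:x+w],None,fx=5,fy=5,interpolation=cv2.INTER_CUBIC)
cv2.imwrite('pics/c10.png',np.hstack([f(a['image'],155,230,75,80),f(b['image'],215,120,85,80)]))
E
```

```text
pos [0.5733 0.351  0.219 ] yaw 162.7 tilt [-0.001 -0.    -1.   ] shift [-0.0921 -0.0391  0.122 ] turn 0.0 F [-0.2  0.2 -0.5] open 0.0853 t 23.3
```

View pics/c10.png

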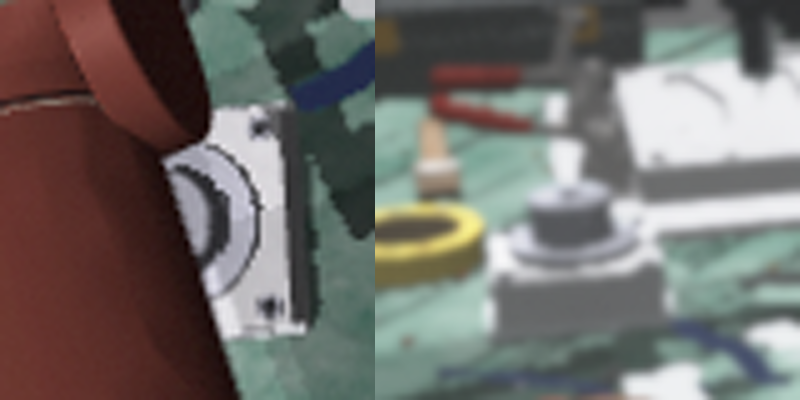

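The round punch flange lies flat on the mould in the side crop (575,240). Next is the slot punch; the tool yaw already matches it.

Call:
{"op": "drive_tool", "data": {"rows": [[[-0.03,-0.013,0.01],0],[[-0.031,-0.013,0.015],0],[[-0.031,-0.013,0.02],0],[[0,0,0.02],0],[[0,0,0],0],[[0,0,0.02],0],[[0,0,0.02],0],[[0,0,0.017],0],[[0,0,0],0],[[0,0,0],0]]}}

```text
t: 24.4
tool_pos: [0.6485, 0.2877, 0.0983]
tool_rot: [-0.469, -3.106, 0.0]
contact_force: [0.4, -1.0, 0.2]
opening: 0.0856
grip_force: 0.0
```

Call:
{"op": "drive_tool", "data": {"rows": [[[0,0,0],0],[[0,0,0],0],[[0,0,0],0],[[0,0,0],0],[[0,0,0],0],[[0,0,0],0],[[0,0,0],0],[[0,0,0],0]], "jaw": 1, "grip_force": 50}}

```text
t: 25.2
tool_pos: [0.6497, 0.2871, 0.0992]
tool_rot: [0.471, 3.105, 0.001]
contact_force: [0.3, -1.2, 5.6]
opening: 0.0393
grip_force: 51.2
```

```bash
python3 - <<'E'
from h import *
go(.4378,-.1856,.25,172.7)
s=ld('side7')
for z in (.076,.086): print(w2px(s,[[.434,.3665,z]]), 'seen',215+195.5/5-.5,120+192.5/5-.5)
E
```

```text
pos [0.6497 0.2871 0.0992] yaw 162.76 tilt [ 0.002  0.    -1.   ] shift [ 0.062  -0.5142 -0.1514] turn -0.1736 F [ 0.3 -1.2  5.6] open 0.0393 t 25.2
[[252.36946095 158.77521892]] seen 253.6 158.0
[[252.04813992 155.7585033 ]] seen 253.6 158.0
```

Call:
{"op": "drive_tool", "data": {"rows": [[[0,0,-0.02],0],[[0,0,-0.03],0],[[0,0,-0.04],0],[[0,0,-0.03],0],[[0,0,0],-0.0873],[[0,0,0],-0.0873],[[0,-0.03,0],0],[[0,-0.05,0],0],[[0,-0.05,0],0],[[0,-0.05,0],0]]}}

```text
t: 26.2
tool_pos: [0.6251, 0.1071, 0.2175]
tool_rot: [-0.196, -3.134, 0.0]
contact_force: [1.0, 0.2, -3.0]
opening: 0.0395
grip_force: 51.1
```

Call:
{"op": "drive_tool", "data": {"rows": [[[0,-0.05,0],0],[[0,-0.05,0],0],[[0,-0.05,0],0],[[0,-0.05,0],0],[[0,-0.05,0],0],[[0.02,-0.045,0],0],[[0.04,-0.02,0],0],[[0.045,0,0],0],[[0.03,0,0],0],[[0.015,0,0],0]]}}

```text
t: 27.2
tool_pos: [0.435, -0.1844, 0.2169]
tool_rot: [-0.2, -3.133, -0.002]
contact_force: [0.3, -0.6, -3.0]
opening: 0.0394
grip_force: 51.3
```

Call:
{"op": "drive_tool", "data": {"rows": [[[0,0,0.01],0],[[0,0,0.01],0],[[0,0,0],0],[[0,0,0],0]]}}

```text
t: 27.6
tool_pos: [0.4382, -0.1849, 0.1971]
tool_rot: [-0.197, -3.134, -0.001]
contact_force: [0.9, -0.9, -3.1]
opening: 0.039
grip_force: 51.2
```

```bash
python3 - <<'E'
from h import *
go(.438,-.1855,.121,172.7)
a=snap('top','top8');b=snap('side','side8')
f=lambda i,x,y,w,h:cv2.resize(i[y:y+h,x:x+w],None,fx=5,fy=5,interpolation=cv2.INTER_CUBIC)
cv2.imwrite('pics/c11.png',np.hstack([f(a['image'],375,220,70,90),f(b['image'],190,210,90,90)]))
E
```

```text
pos [ 0.4382 -0.1849  0.1971] yaw 172.8 tilt [-0.002  0.001 -1.   ] shift [-0.     -0.0007  0.0761] turn 0.0018 F [ 0.9 -0.9 -3.1] open 0.039 t 27.6
```

View pics/c11.png

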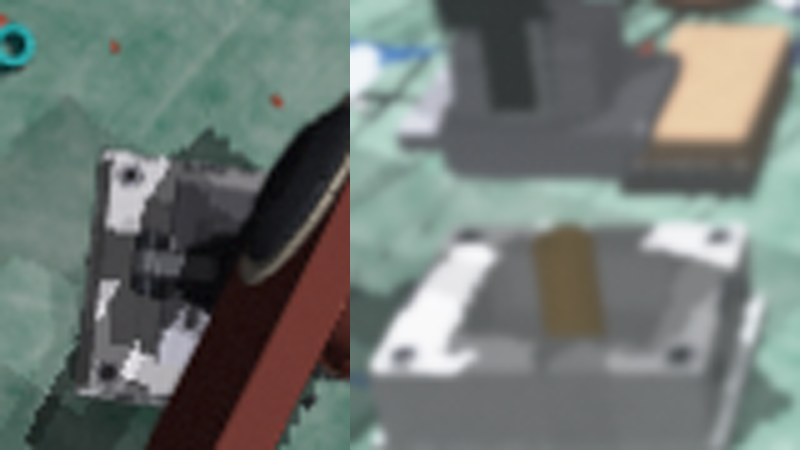

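The plug's lower front edge runs from about (445,165) to (640,175) in the side crop. I'll check its alignment numerically.

```bash
python3 - <<'E'
from h import *
s=ld('side8'); a=np.radians(-7.3); R=np.array([[np.cos(a),-np.sin(a)],[np.sin(a),np.cos(a)]])
for l in [(-.032,-.02),(.032,-.02)]:
    p=R@np.array(l)+[.4382,-.1849]; u=w2px(s,[[*p,.098]])[0]; print('plug',((u+.5-[190,210])*5-.5+[350,0]).round(0))
u=w2px(s,[[.4378,-.1856,.064]])[0]; print('bush',((u+.5-[190,210])*5-.5+[350,0]).round(0))
E
```

```text
plug [440. 187.]
plug [623. 187.]
bush [557. 239.]
```

The bias is about +6 to +8 px for both plug and bush, so they're aligned with each other.

Call:
{"op": "drive_tool", "data": {"rows": [[[0,-0.0006,0.015],0],[[0,0,0.012],0],[[0,0,0.006],0],[[0,0,0.006],0],[[0,0,0.006],0],[[0,0,0],0]]}}

```text
t: 28.3
tool_pos: [0.4373, -0.1854, 0.1518]
tool_rot: [-0.198, -3.134, -0.001]
contact_force: [0.3, -1.0, -3.5]
opening: 0.0393
grip_force: 51.3
```

Call:
{"op": "drive_tool", "data": {"rows": [[[0,0,0.005],0],[[0,0,0.005],0],[[0,0,0.005],0],[[0,0,0],0]]}}

```text
t: 28.7
tool_pos: [0.4373, -0.1854, 0.1369]
tool_rot: [-0.198, -3.134, -0.001]
contact_force: [-0.6, -0.5, -2.9]
opening: 0.0393
grip_force: 51.3
```

Call:
{"op": "drive_tool", "data": {"rows": [[[0,0,0.004],0],[[0,0,0.004],0],[[0,0,0.003],0],[[0,0,0.002],0],[[0,0,0],0]]}}

```text
t: 29.2
tool_pos: [0.4376, -0.1856, 0.1245]
tool_rot: [-0.198, -3.135, -0.001]
contact_force: [-0.9, -0.5, -2.9]
opening: 0.0391
grip_force: 51.3
```

Call:
{"op": "drive_tool", "data": {"rows": [[[0,0,0.0015],0],[[0,0,0.0015],0],[[0,0,0.001],0],[[0,0,0],0]]}}

```text
t: 29.6
tool_pos: [0.4379, -0.1858, 0.1213]
tool_rot: [0.198, 3.135, -0.0]
contact_force: [-1.0, -0.0, 0.0]
opening: 0.0394
grip_force: 51.4
```

Call:
{"op": "drive_tool", "data": {"rows": [[[0,0,0.0015],0],[[0,0,0],0]]}}

```text
t: 29.8
tool_pos: [0.4381, -0.1859, 0.1212]
tool_rot: [-0.198, -3.135, -0.001]
contact_force: [-6.6, 2.0, 9.7]
opening: 0.0393
grip_force: 52.4
```

Call:
{"op": "drive_tool", "data": {"rows": [[[0,0,-0.001],0],[[0,0,0],0],[[0,0,0],0],[[0,0,0],0],[[0,0,0],0],[[0,0,0],0]], "jaw": 0}}

```text
t: 30.4
tool_pos: [0.4378, -0.1857, 0.1203]
tool_rot: [-0.198, -3.135, -0.0]
contact_force: [0.3, 0.1, -0.6]
opening: 0.0854
grip_force: 0.0
```

Call:
{"op": "drive_tool", "data": {"rows": [[[0,0,-0.02],0],[[0,0,-0.04],0],[[0,0,-0.04],0],[[-0.04,0,0],0],[[-0.05,0,0],0],[[-0.05,0,0],0],[[-0.05,0,0],0],[[-0.04,0,0],0],[[0,0,0],0],[[0,0,0],0]]}}

```text
t: 31.4
tool_pos: [0.6662, -0.2145, 0.2191]
tool_rot: [-0.197, -3.133, -0.001]
contact_force: [-0.2, 0.8, 0.3]
opening: 0.0847
grip_force: 0.0
```

```bash
python3 - <<'E'
from h import *
go(.438,-.1855,.121,172.7)
a=snap('top','top9');b=snap('side','side9')
f=lambda i,x,y,w,h:cv2.resize(i[y:y+h,x:x+w],None,fx=4,fy=4,interpolation=cv2.INTER_CUBIC)
cv2.imwrite('pics/c12.png',np.vstack([np.hstack([f(a['image'],155,235,100,70),f(a['image'],370,235,100,70)]),np.hstack([f(b['image'],210,125,100,70),f(b['image'],190,235,100,70)])]))
E
```

```text
pos [ 0.6662 -0.2145  0.2191] yaw 172.79 tilt [-0.002  0.001 -1.   ] shift [2.299e-01 1.000e-04 9.860e-02] turn 0.0017 F [-0.2  0.8  0.3] open 0.0847 t 31.4
```

View pics/c12.png

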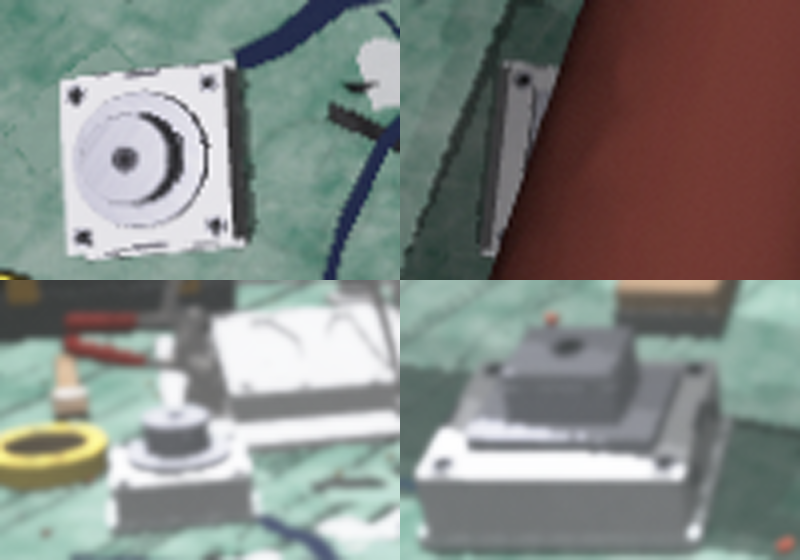

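Both punches are home: the round flange lies flat and centred at crop (142,160) and the slot flange lies flat at side crop (570,420). Nothing else has moved, so I'll hand in.

```bash
python3 -c "
from station import ctrl
print(ctrl.finish_job())"
```

```text
the job is handed in; nothing more can be done
None
```

The job is handed in at about 31 s on the robot's clock: both bushes are on their pins and both punches sit flange-flat on their moulds, confirmed by the cameras and the heights reached, and I did not touch the tape roll or the sanding block.

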